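# Lock the magnifier's lens ring with the pin spanner

## Task

The lens of the magnifier lamp has just been refitted: take the two-pin spanner from its wooden block, get both pins down into a pair of opposite holes of the dark steel retaining ring before you turn it, and turn the ring clockwise (seen from above) until it is hard against its locked stop. Then lift the spanner out, lay it back across the wooden block as it was, and let go. Touch nothing against the glass lens and leave the other things on the table where they are.

Things in the scene. Friction and masses are not known exactly. Their poses are not given: they have to be found in the camera images.
- spanner_grip (a point): Centre of the black upright grip of the loose two-pin spanner (0.2-0.33 kg). Grip: 50 mm long (point x), 18 thick (y, pinch here), from 26 below to 26 above this point. Under it a steel bar 112 x 18 x 10 mm along x, underside 35 mm below this point. Two 8 mm round pins with ball ends stick down 45 mm either side of the centre along x; tips 55 mm below this point. z up; same after a half turn.
- pin_a (a point): Tip of the spanner's pin on its +x side (lowest point of its ball end); axes as the spanner's.
- pin_b (a point): Tip of the spanner's pin on its -x side; axes as the spanner's.
- rest_top (a point): Centre of the top face of the fixed wooden block, 60 x 60 mm and 40 mm high. The spanner lies with its bar on this face, one pin hanging down on either side (the block's x sides), the grip then 35 mm above this point. x and y along the block's sides, z up.
- ring_centre (a point): Point on the ring's axis level with its top face, 60 mm above the table. Dark steel ring: outer radius 60, inner 34, 12 mm thick, level. Six square holes, 13 x 13 mm, 12 deep, every 60 degrees on a circle of radius 45 mm. z is up; x and y are the lamp head's and do NOT tell the angle of the holes, which differs every time: see it, or feel for it with the pins.
- magnifier: The fixed round white lamp head that carries the ring: radius 88 mm, its top 48 mm above the table; origin at its underside; a hinge stub 34 to 44 mm wide sticks out to 148 mm along x, below the ring's face. Pins rested lightly on the ring (5 N) and turned counter-clockwise, against its open stop, slide until they drop into holes; a pin caught on a rim and forced twists the spanner in the hand.
- ring (a joint): How far the ring has been turned clockwise (seen from above) from its open stop, rad: 0 to 0.8; 0.8 is the locked stop; it starts between 0 and 0.08. Turning needs about 0.35 N m (dry friction) and it stays where it is left. It says nothing of where the holes stand.
- lens: The glass lens inside the ring, radius 32 mm; origin at the middle of its underside on the ring's axis; its crown is 6 mm below the ring's top face. Keep off.
- brush: Loose bystander: brush 140 mm long, lying on the table; handle to -x, origin at its underside.
- screwdriver: Loose bystander: screwdriver 150 mm long, lying; handle to -x, origin at its underside.
- tumbler: Loose bystander: open glass, radius 36 mm, 85 mm high; origin at the centre of its underside.
- jar: Loose bystander: amber glass jar, radius 30 mm, 75 mm high; origin at the centre of its underside.
- dish: Loose bystander: white bowl, radius 45 mm, 30 mm high; origin at the centre of its underside.
- can: Loose bystander: can, radius 33 mm, 100 mm high; origin at the centre of its underside.
There are look-alikes about, which are no part of the job. There is more than one size of the part that bears spanner_grip; the job needs the largest. Leave any pink or yellow look-alike of the part that bears rest_top alone.

How it is judged:
On the way, in this order (a step that is already met when the one before it is completed fails the run):
1. both pins are at least 5 mm down in opposite holes while the ring is still near its open stop (turned less than 0.25 rad) (z of each of pin_a, pin_b in the frame of ring_centre below -0.005 m and horizontal distance between spanner_grip and ring_centre below 0.008 m and value of joint ring below 0.25 rad), for 0.1 s.
2. with both pins in their holes, the ring is turned to its locked stop (beyond 0.74 rad) (z of each of pin_a, pin_b in the frame of ring_centre below -0.005 m and horizontal distance between spanner_grip and ring_centre below 0.008 m and value of joint ring above 0.74 rad), for 0.1 s.
At the end, for the whole second after the job is handed in: The ring stands at its locked stop (turned more than 0.74 of 0.8 rad) and the spanner lies at rest, upright (within 0.1 rad), with its bar on the wooden block and a pin on either side (grip centre within 22 mm of the block's centre seen from above and 31 to 39 mm above its top), released (value of joint ring above 0.74 rad and horizontal distance between spanner_grip and rest_top below 0.022 m and z of spanner_grip in the frame of rest_top between 0.031 and 0.039 m and angle between spanner_grip's own z axis and vertical below 0.1 rad and linear speed of spanner below 0.02 m/s); the robot touches nothing.
It fails at once if the ring is turned (between 0.25 and 0.6 rad) without both pins in its holes (value of joint ring between 0.25 and 0.6 rad and not (z of each of pin_a, pin_b in the frame of ring_centre below -0.005 m and horizontal distance between spanner_grip and ring_centre below 0.008 m)).
It fails at once if something presses on the glass lens (over 2 N) (contact force between lens and anything else above 2 N).
It fails at once if a bystander is moved by more than 40 mm (distance of any of brush, screwdriver, tumbler, jar, dish, can from where it was at the start of the episode above 0.04 m).
It also fails if it takes over 72 s, if anything falls off the work surface, if the arm or the gripper's body presses on something with over 40 N, if the wrist force passes 120 N, or if a joint passes its speed limit or range.

## Robot

A 7-joint arm with a two-finger parallel gripper is mounted at the origin on the work surface. World frame = base frame: x ahead of the robot, y to its left, z up, the work surface at z = 0. Lengths are in m, angles in rad, forces in N, time in s.
With the tool pointing down it reaches from about 0.4 to 0.85 m from the base axis. Payload 4.5 kg.
Tool frame: the origin (TCP) lies between the finger pads; the fingertips stand arm.tip_extent ahead of it and the grasp point (between the pads) is the TCP (arm.tip_extent is the distance from the TCP to the fingertips, in m); z points along the fingers, y is the line along which they close (so a half turn about z gives the same grasp; the last joint's range is limited). The gripper opens to 88 mm and grips with 3 to 60 N. Pads are 18 mm wide; open, the fingers measure 123 mm over their backs; the gripper's body (75 mm by 187 mm) begins 45 mm behind the grasp point.
Start: joints at [-1.281, 0.689, -0.195, 1.565, 0.157, 0.902, -0.215], TCP at [0.158, 0.605, 0.258] pointing down, gripper open.
Joint ranges: [-3.01, 3.01], [-0.46, 2.08], [-1.47, 1.51], [0.13, 2.56], [-1, 4.14], [0.04, 2.09], [-2.66, 2.66]. Speed limits (rad/s): [2.57, 2.57, 3.14, 3.14, 3.14, 3.14, 3.14].

## Interface

Orientations are given as a 3x3 rotation matrix whose columns are the frame's x, y, z axes.
In Python, from plant import arm gives the robot as it stands.
- The arm moves only by the shell command python3 -m pendant 'ROWS'. ROWS is a JSON object of lists of equal length, an entry for each row: "rotation": the turn, a rotation vector about the tool's x, y, z in units of 90 degrees (1.0 is 90 degrees), a list of three; "linear": the shift along the tool's x, y, z in units of 0.05 m (1.0 is 0.05 m), a list of three; "hand": the finger opening in mm, from 0 to 88.1. In form: {"rotation": [[wx, wy, wz], ...], "linear": [[x, y, z], ...], "hand": [hand, ...]}. A call has 1 to 5 rows; each row shifts and turns the commanded pose from where the row before left it, along the tool's axes as they then stand; what a row does not reach is not made up. A row lasts 1/12 s, in which the tool goes at most 41.7 mm and 7.16 degrees, less where a joint would pass 70% of its speed; a pose out of reach is approached as far as the arm can. A call with a number of a shift or a turn outside -1 to 1 is refused whole. A call with a gripper value outside its range is refused whole. The fingers move at their own pace and stop on an object; the grip force is fixed at half the most. Time passes only in rows, so rows that do not move let the fingers close. It gives the time, the measured TCP pose, the force, the opening and the grip force at its end, in the units of the state.
- arm.read_state(): the state, without advancing time (a new reading comes with each control period).
- arm.capture(name): name is "scene" or "top"; returns a dict with "image" (384x512x3 uint8, blue, green, red), "fov_y" (degrees; the focal length in pixels is half the picture's height over the tangent of half this angle, whatever the lens; pixels are square), "cx", "cy" (the principal point, pixels), "dist_coeffs" ([k1, k2, p1, p2, k3] as OpenCV has them; the pictures are not rectified), "eye" and "orientation" of the camera in the world. Camera axes: x right, y down, z forward; pixel columns grow to the right and rows downward; lengths in m; the calibration is good to about 2 mm. A picture is of the moment at which its call begins. There is no depth.
- arm.sign_off(): hands the job in; it is judged then, once.
The state is a dict: "clock": time; "joint_pos": joint angles; "joint_vel": joint speeds; "joint_torque": joint torques, N m; "ee_pos": TCP position; "tcp_rot": TCP orientation; "contact_force": force on the tool from outside, world axes, zero at the start; "torque": the same for the moment, N m; "grip_width": finger opening in m; "grip_force": force on a finger pad.
Only numpy, scipy, OpenCV 4.12 (cv2) and the standard library are available. Lean on these libraries where they do the work, as an engineer would, in place of code of your own. Each camera call takes 0.05 s, during which the arm holds its last target. There are 200 camera calls.

## Working session

There is one attempt and no reset: what is moved stays moved. The work goes in short steps, Python scripts to look and compute and a shell command to move; the robot and the scene stay as the last step left them, time stands still between calls to the robot, and variables do not carry over. Pictures are saved under pics/ and viewed, at most 11 in all, crops included, and the job is handed in when it is done.

```bash
ls; mkdir -p pics; python3 - <<'E'
from plant import arm
import cv2,numpy as np
for n in("scene","top"):
    c=arm.capture(n); cv2.imwrite(f"pics/{n}0.png",c["image"]); np.save(f"pics/{n}0.npy",c,allow_pickle=True)
    print({k:v for k,v in c.items() if k!="image"})
s=arm.read_state(); print(s, arm.tip_extent)
E
```

```text
pics
{'fov_y': 46.75589120699843, 'cx': 254.8482492237796, 'cy': 186.77278564722135, 'dist_coeffs': array([-0.01868521,  0.        ,  0.        ,  0.        ,  0.        ]), 'eye': array([1.61363084, 0.06391985, 0.73839616]), 'orientation': array([[-0.07746093,  0.54856837, -0.83250979],
       [ 0.99695168,  0.03479996, -0.06983059],
       [-0.00933554, -0.83538118, -0.54959179]])}
{'fov_y': 53.554946934771024, 'cx': 261.71090882724565, 'cy': 196.93757718682483, 'dist_coeffs': array([-0.09024733,  0.        ,  0.        ,  0.        ,  0.        ]), 'eye': array([ 0.49480716, -0.00445807,  1.36537701]), 'orientation': array([[-0.00509409, -0.99840381,  0.05624846],
       [-0.99998045,  0.00488196, -0.00390806],
       [ 0.00362722, -0.05626727, -0.99840915]])}
{'clock': 0.1, 'joint_pos': array([-1.28120736,  0.68987939, -0.19450819,  1.56620679,  0.15729637,
        0.90248897, -0.21509374]), 'joint_vel': array([ 3.65433499e-04, -8.92850348e-04,  1.75437289e-04, -1.14972358e-03,
       -6.91108430e-04, -6.82361977e-04, -1.60024972e-05]), 'joint_torque': array([-3.13419943e-03, -5.28502500e+01, -1.27139971e+00, -1.53838187e+01,
       -5.25350519e-02,  2.03994918e-03,  4.03961144e-05]), 'ee_pos': array([0.15804401, 0.60415417, 0.25701169]), 'tcp_rot': array([[-9.67480963e-01,  2.52943678e-01, -2.85468393e-04],
       [ 2.52943811e-01,  9.67479701e-01, -1.56762842e-03],
       [-1.20336823e-04, -1.58885811e-03, -9.99998731e-01]]), 'contact_force': array([ 0.10749369, -0.92407392,  0.31226897]), 'torque': array([ 0.00298016, -0.01422106, -0.04564989]), 'grip_force': 0.0, 'grip_width': 0.08814026828216055} 0.019
```

View pics/scene0.png

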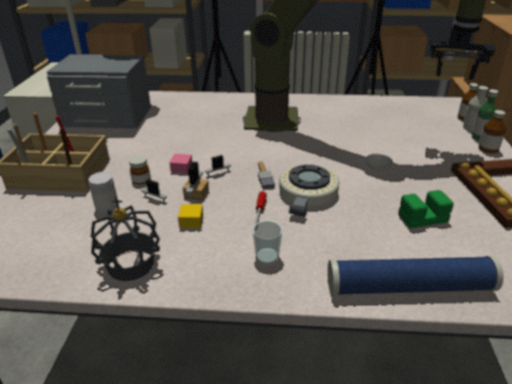

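View pics/top0.png

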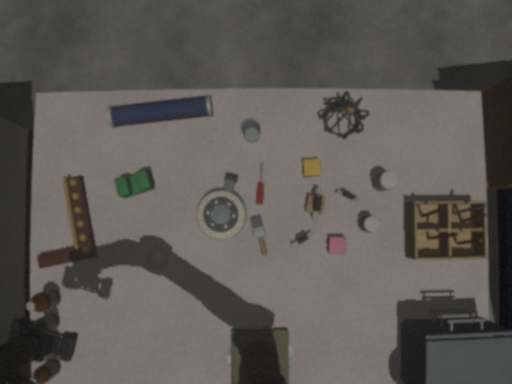

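The scene view shows the lamp at (309,183), the spanner on the wooden block at (195,180), and small spanners at (153,188) and (217,163). In the top view the lamp is at (221,214), the block at (315,203), and the yellow and pink blocks at (312,167) and (337,245).

```bash
cat > h.py <<'E'
import numpy as np,cv2
def K(c):
    h=c["image"].shape[0]; f=h/2/np.tan(np.radians(c["fov_y"])/2)
    return np.array([[f,0,c["cx"]],[0,f,c["cy"]],[0,0,1.]])
def ray(c,uv):
    p=cv2.undistortPoints(np.array(uv,float).reshape(-1,1,2),K(c),c["dist_coeffs"]).reshape(-1,2)
    return np.c_[p,np.ones(len(p))]@np.array(c["orientation"]).T
def plane(c,uv,z):
    d=ray(c,uv); e=np.array(c["eye"]); return e+d*((z-e[2])/d[:,2])[:,None]
def proj(c,P):
    R=np.array(c["orientation"]); q=(np.atleast_2d(P)-c["eye"])@R
    return cv2.projectPoints(q,np.zeros(3),np.zeros(3),K(c),c["dist_coeffs"])[0].reshape(-1,2)
def load(n): return np.load(f"pics/{n}.npy",allow_pickle=True).item()
def crop(c,x,y,w,h,s,g=2.):
    im=cv2.resize(c["image"][y:y+h,x:x+w],None,fx=s,fy=s,interpolation=cv2.INTER_CUBIC)
    return np.clip(im*g,0,255).astype(np.uint8)
E
python3 - <<'E'
from h import *
t=load("top0"); s=load("scene0")
a=crop(t,190,155,180,100,4.4,2.2)
b=crop(s,130,140,220,80,3.6,2.2)[:, :792]
h=np.zeros((600,800,3),np.uint8)
a=cv2.resize(a,(560,311)); h[:311,:560]=a; b=cv2.resize(b,(792,288)); h[312:600,:792]=b
z=crop(t,190,185,62,60,3.8,2.5); h[:228,562:562+236]=z[:228,:236]
cv2.imwrite("pics/crop1.png",h)
E
```

```text
(no output)
```

View pics/crop1.png

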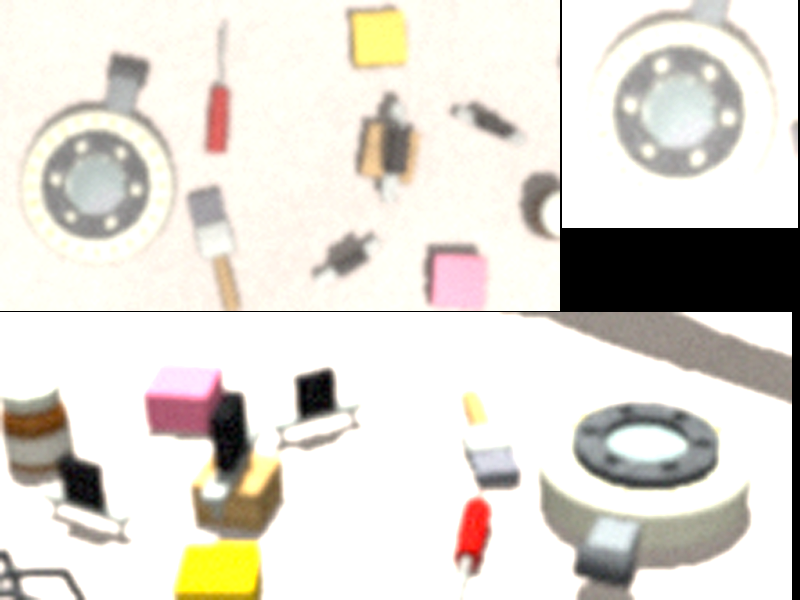

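The crop shows six bright holes around the dark ring. The grip and bar lie across the block, close to world x. I'll measure these numerically next.

```bash
cat > m.py <<'E'
from h import *
def ring(t):
    S=8; x0,y0=190,183; g=cv2.cvtColor(cv2.resize(t["image"][y0:y0+62,x0:x0+62],None,fx=S,fy=S,interpolation=cv2.INTER_CUBIC),cv2.COLOR_BGR2GRAY)
    px=lambda p:(np.array(p)+.5)/S-.5+[x0,y0]
    m=(g<85).astype(np.uint8)
    cs,_=cv2.findContours(m,cv2.RETR_EXTERNAL,cv2.CHAIN_APPROX_NONE)
    c=min((c for c in cs if cv2.contourArea(c)>150*150*.6),key=lambda c:np.hypot(*(np.array(cv2.minEnclosingCircle(c)[0])-250)))
    W=plane(t,px(c.reshape(-1,2)),0.06)[:,:2]
    for _ in range(4):
        A=np.c_[W,np.ones(len(W))]; k=np.linalg.lstsq(A,-(W**2).sum(1),rcond=None)[0]
        ce=-k[:2]/2; r=np.sqrt(ce@ce-k[2]); e=np.abs(np.hypot(*(W-ce).T)-r); W=W[e<=max(np.percentile(e,90),.0005)]
    # hole brightness versus angle on r=45
    th=np.radians(np.arange(0,360,.5)); prof=0
    for rr in (.042,.045,.048):
        uv=proj(t,np.c_[ce[0]+rr*np.cos(th),ce[1]+rr*np.sin(th),0*th+.057]).astype(np.float32)
        prof=prof+cv2.remap(cv2.cvtColor(t["image"],cv2.COLOR_BGR2GRAY).astype(np.float32),uv[:,0],uv[:,1],cv2.INTER_CUBIC).ravel()
    ph=np.degrees(np.angle((prof*np.exp(6j*th)).sum()))/6
    f=prof.reshape(6,120); pk=[]
    for i in range(6):
        tt=np.arange(ph-30+60*i,ph+30+60*i,.5)
        v=np.interp(tt%360,np.degrees(th),prof,period=360); w=np.clip(v-np.percentile(v,60),0,None); pk.append((tt*w).sum()/w.sum())
    return ce,r,ph,np.array(pk)-60*np.arange(6)
E
python3 - <<'E'
from m import *
t=load("top0"); s=load("scene0")
print(ring(t))
im=t["image"]; hsv=cv2.cvtColor(im,cv2.COLOR_BGR2HSV)
print(im[203,305:326].tolist()); print(im[180:226,315].tolist())
S=8;x0,y0,w,h=295,178,40,50
c=cv2.resize(im[y0:y0+h,x0:x0+w],None,fx=S,fy=S,interpolation=cv2.INTER_CUBIC)
hs=cv2.cvtColor(c,cv2.COLOR_BGR2HSV)
cv2.imwrite("pics/block.png",np.clip(c*2.2,0,255).astype(np.uint8))
wood=((hs[...,1]>90)&(hs[...,2]>50)).astype(np.uint8)
pts=cv2.findNonZero(wood); b=cv2.minAreaRect(pts); print("wood",b)
box=(cv2.boxPoints(b)+.5)/S-.5+[x0,y0]; W=plane(t,box,.04); print(W.round(4),W.mean(0))
E
```

```text
(array([0.51060223, 0.13277265]), np.float64(0.05865662593965954), np.float64(21.746411937524922), array([20.79127056, 21.76871356, 21.18483316, 21.74139036, 22.82777811,
       22.06989357]))
[[70, 74, 79], [56, 65, 72], [58, 74, 87], [66, 86, 102], [70, 90, 106], [69, 88, 106], [62, 81, 97], [53, 65, 77], [44, 50, 58], [44, 47, 51], [41, 41, 45], [40, 43, 45], [43, 44, 47], [45, 48, 51], [47, 48, 54], [49, 55, 61], [57, 70, 81], [62, 82, 97], [74, 92, 105], [89, 100, 110], [102, 110, 118]]
[[111, 115, 123], [111, 116, 124], [112, 117, 123], [105, 110, 116], [88, 93, 98], [70, 74, 78], [60, 64, 67], [61, 64, 66], [66, 70, 71], [70, 74, 75], [76, 80, 79], [73, 77, 78], [69, 71, 73], [58, 61, 63], [53, 55, 58], [49, 52, 56], [46, 47, 50], [39, 43, 45], [38, 41, 45], [39, 41, 44], [39, 42, 45], [36, 41, 42], [40, 43, 44], [41, 41, 45], [38, 42, 44], [39, 42, 45], [40, 40, 43], [40, 41, 44], [39, 40, 43], [45, 47, 50], [62, 65, 65], [84, 86, 87], [103, 107, 106], [107, 112, 112], [110, 114, 113], [108, 112, 112], [107, 110, 110], [107, 111, 111], [108, 112, 113], [110, 114, 115], [108, 112, 116], [107, 112, 118], [110, 114, 120], [106, 112, 119], [110, 114, 121], [109, 114, 122]]
wood ((159.9165802001953, 209.96725463867188), (120.13532257080078, 117.25235748291016), 10.124671936035156)
[[ 0.5241 -0.1635  0.04  ]
 [ 0.5745 -0.1731  0.04  ]
 [ 0.565  -0.2249  0.04  ]
 [ 0.5146 -0.2152  0.04  ]] [ 0.54455689 -0.19415201  0.04      ]
```

View pics/block.png

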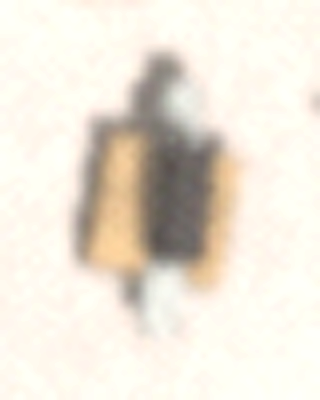

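```bash
python3 - <<'E'
from m import *
t=load("top0"); s=load("scene0")
def comp(c,x0,y0,w,h,fn,S=8):
    im=cv2.resize(c["image"][y0:y0+h,x0:x0+w],None,fx=S,fy=S,interpolation=cv2.INTER_CUBIC)
    m=fn(im).astype(np.uint8); n,l,st,ce=cv2.connectedComponentsWithStats(m); i=1+np.argmax(st[1:,4])
    cs=cv2.findContours((l==i).astype(np.uint8),cv2.RETR_EXTERNAL,cv2.CHAIN_APPROX_NONE)[0]
    p=max(cs,key=cv2.contourArea).reshape(-1,2)
    f=lambda q:(np.array(q,float)+.5)/S-.5+[x0,y0]
    return f(p),f(ce[i]),im,(l==i)
V=lambda im:cv2.GaussianBlur(im,(0,0),3).max(2)
for th in (56,64):
    p,c,im,m=comp(t,303,185,24,38,lambda im:V(im)<th)
    r=cv2.minAreaRect(p.astype(np.float32)); P=plane(t,[c,r[0]],.075)
    b=plane(t,cv2.boxPoints(r),.075)[:,:2]; e=[b[1]-b[0],b[2]-b[1]]; l=max(e,key=np.linalg.norm)
    print("grip top",th,c,r,P.round(4),[np.linalg.norm(v).round(4) for v in e],"ang",np.degrees(np.arctan2(l[1],l[0]))%180)
for th in (40,55):
    p,c2,im,m=comp(s,183,158,22,30,lambda im:V(im)<th)
    print("scene",th,c2,p.min(0),p.max(0))
    A,d1,B,d2=np.array(t["eye"]),ray(t,[c])[0],np.array(s["eye"]),ray(s,[c2])[0]
    k=np.linalg.lstsq(np.c_[d1,-d2],B-A,rcond=None)[0]; print(A+k[0]*d1,B+k[1]*d2)
# wood block saturation mask, image gradient lines
for th in (45,60,75,90):
    p,c,im,m=comp(t,297,183,36,42,lambda im:cv2.cvtColor(im,cv2.COLOR_BGR2HSV)[...,1]>th)
    cs=cv2.findContours(m.astype(np.uint8),cv2.RETR_EXTERNAL,cv2.CHAIN_APPROX_NONE)[0]
    im=cv2.cvtColor(im,cv2.COLOR_BGR2HSV); mm=(im[...,1]>th); q=cv2.findNonZero(cv2.morphologyEx(mm.astype(np.uint8),cv2.MORPH_OPEN,np.ones((9,9))))
    r=cv2.minAreaRect(q); b=plane(t,(cv2.boxPoints(r)+.5)/8-.5+[297,183],.04); print("wood",th,r[1:],b.mean(0).round(4))
E
```

```text
grip top 56 [316.44545826 202.38936574] ((316.49658203125, 202.39308166503906), (6.482168674468994, 14.147242546081543), 5.04245138168335) [[ 0.548  -0.1956  0.075 ]
 [ 0.548  -0.1958  0.075 ]] [np.float64(0.0482), np.float64(0.0222)] ang 174.23545128455868
grip top 64 [316.27937182 201.45278332] ((316.6925354003906, 199.63272094726562), (20.410921096801758, 8.236152648925781), 87.82526397705078) [[ 0.5512 -0.1951  0.075 ]
 [ 0.5574 -0.1966  0.075 ]] [np.float64(0.0282), np.float64(0.0696)] ang 1.4002381855155477
scene 40 [193.21694413 173.56130584] [187.9375 162.8125] [198.4375 184.8125]
[ 0.5512294  -0.19519062  0.07450639] [ 0.55213774 -0.20111898  0.07542204]
scene 55 [193.20089832 174.02385321] [187.1875 162.4375] [198.9375 187.4375]
[ 0.55129552 -0.19541414  0.07299362] [ 0.55219489 -0.201286    0.07390053]
wood 45 ((148.25448608398438, 149.7884521484375), 11.469532012939453) [ 0.545  -0.1949  0.04  ]
wood 60 ((139.12588500976562, 141.0926513671875), 10.459908485412598) [ 0.5451 -0.1948  0.04  ]
wood 75 ((132.01470947265625, 130.849365234375), 10.491477012634277) [ 0.5452 -0.1948  0.04  ]
wood 90 ((91.0, 27.0), 90.0) [ 0.544  -0.1751  0.04  ]
```

The block centre is at (0.545, -0.195), turned about -10.5°. The grip is at (0.548, -0.197) with its bar at -5.8°. The ring centre is at (0.511, 0.133), with holes at 21.7° + 60°k. I'll move over the spanner now.

```bash

python3 -m pendant '{"rotation":[[0,0,0],[0,0,0],[0,0,0],[0,0,0],[0,0,0]],"linear":[[-0.73,-0.33,0],[-0.73,-0.33,0],[-0.73,-0.33,0],[-0.73,-0.33,0],[-0.73,-0.33,0]],"hand":[88,88,88,88,88]}'
python3 -m pendant '{"rotation":[[0,0,0],[0,0,0],[0,0,0],[0,0,0],[0,0,0]],"linear":[[-0.73,-0.33,0],[-0.73,-0.33,0],[-0.73,-0.33,0],[-0.73,-0.33,0],[-0.73,-0.33,0]],"hand":[88,88,88,88,88]}'
python3 -m pendant '{"rotation":[[0,0,0],[0,0,0],[0,0,0],[0,0,0],[0,0,0]],"linear":[[-0.3,-0.725,0],[-0.3,-0.725,0],[-0.3,-0.725,0],[-0.3,-0.725,0],[-0.3,-0.725,0]],"hand":[88,88,88,88,88]}'
python3 -m pendant '{"rotation":[[0,0,0],[0,0,0],[0,0,0],[0,0,0],[0,0,0]],"linear":[[-0.3,-0.725,0],[-0.3,-0.725,0],[-0.3,-0.725,0],[-0.3,-0.725,0],[-0.3,-0.725,0]],"hand":[88,88,88,88,88]}'
python3 -m pendant '{"rotation":[[0,0,-0.05],[0,0,-0.05],[0,0,0],[0,0,0],[0,0,0]],"linear":[[-0.3,-0.725,0],[-0.3,-0.725,0],[-0.3,-0.725,0],[-0.3,-0.725,0],[0,0,0]],"hand":[88,88,88,88,88]}'
cat > go.py <<'E'
# report the pose and the tool-frame shift/turn (pendant units) to a world goal x y z ang(deg of tool x axis)
import sys,numpy as np
from plant import arm
from scipy.spatial.transform import Rotation as Ro
s=arm.read_state(); R=s["tcp_rot"]; a=np.degrees(np.arctan2(R[1,0],R[0,0]))
print("t",round(s["clock"],2),"p",s["ee_pos"].round(4),"ang",a.round(2),"F",s["contact_force"].round(1),"M",s["torque"].round(2),"w",round(s["grip_width"]*1e3,1),"gf",round(s["grip_force"],1),"j7",s["joint_pos"][6].round(2))
if len(sys.argv)>4:
    g=np.array([float(v) for v in sys.argv[1:5]])
    print("lin units",((R.T@(g[:3]-s["ee_pos"]))/.05).round(3))
    th=np.radians(g[3]); G=np.array([[np.cos(th),np.sin(th),0],[np.sin(th),-np.cos(th),0],[0,0,-1]])
    print("rot units",(Ro.from_matrix(R.T@G).as_rotvec()/(np.pi/2)).round(3))
E
python3 go.py 0.548 -0.197 0.075 174.2
```

```text
clock: 0.52
ee_pos: [0.3149, 0.4771, 0.2574]
tcp_rot: [[-0.968, 0.253, -0.0], [0.253, 0.968, -0.001], [0.0, -0.001, -1.0]]
contact_force: [-0.3, -0.4, -0.1]
grip_width: 0.0879
grip_force: 0.0
clock: 0.93
ee_pos: [0.4706, 0.351, 0.2574]
tcp_rot: [[-0.967, 0.253, -0.001], [0.253, 0.967, -0.0], [0.0, -0.001, -1.0]]
contact_force: [0.0, 0.4, 0.0]
grip_width: 0.0882
grip_force: 0.0
clock: 1.35
ee_pos: [0.4959, 0.1564, 0.2574]
tcp_rot: [[-0.968, 0.253, -0.001], [0.253, 0.968, -0.0], [0.001, -0.0, -1.0]]
contact_force: [1.1, 0.7, 0.3]
grip_width: 0.0882
grip_force: 0.0
clock: 1.77
ee_pos: [0.5226, -0.038, 0.2575]
tcp_rot: [[-0.967, 0.253, -0.001], [0.253, 0.967, 0.0], [0.001, -0.0, -1.0]]
contact_force: [0.5, -0.2, -0.7]
grip_width: 0.0879
grip_force: 0.0
clock: 2.18
ee_pos: [0.5595, -0.199, 0.2568]
tcp_rot: [[-0.994, 0.111, 0.001], [0.111, 0.994, -0.006], [-0.001, -0.006, -1.0]]
contact_force: [-0.1, 0.1, 0.5]
grip_width: 0.0881
grip_force: 0.0
t 2.18 p [ 0.5595 -0.199   0.2568] ang 173.62 F [-0.1  0.1  0.5] M [-0.05  0.01  0.02] w 88.1 gf 0.0 j7 1.46
lin units [0.237 0.038 3.636]
rot units [-0.004  0.001 -0.006]
```

```bash

python3 -m pendant '{"rotation":[[0,0,0],[-0.004,0,-0.006],[0,0,0],[0,0,0],[0,0,0]],"linear":[[0.12,0.02,0.5],[0.12,0.02,0.5],[0,0,0.5],[0,0,0.5],[0,0,0.5]],"hand":[88,88,88,88,88]}'
python3 -m pendant '{"rotation":[[0,0,0],[0,0,0],[0,0,0],[0,0,0],[0,0,0]],"linear":[[0,0,0.5],[0,0,0.4],[0,0,0.23],[0,0,0],[0,0,0]],"hand":[88,88,88,88,88]}'
python3 go.py 0.548 -0.197 0.075 174.2
python3 - <<'E'
from m import *
from plant import arm
c=arm.capture("scene"); np.save("pics/s1.npy",c,allow_pickle=True)
cv2.imwrite("pics/s1.png",crop(c,140,110,110,110,5,2.2))
E
```

```text
clock: 2.6
ee_pos: [0.5472, -0.1844, 0.1314]
tcp_rot: [[-0.996, 0.089, 0.0], [0.089, 0.996, 0.007], [0.0, 0.007, -1.0]]
contact_force: [0.6, -0.5, -0.4]
grip_width: 0.0879
grip_force: 0.0
clock: 3.02
ee_pos: [0.5476, -0.184, 0.0761]
tcp_rot: [[-0.996, 0.089, -0.0], [0.089, 0.996, 0.007], [0.001, 0.006, -1.0]]
contact_force: [-0.2, 0.1, 0.7]
grip_width: 0.0879
grip_force: 0.0
t 3.02 p [ 0.5476 -0.184   0.0761] ang 174.89 F [-0.2  0.1  0.7] M [ 0.02  0.01 -0.  ] w 87.9 gf 0.0 j7 1.35
lin units [-0.031 -0.258  0.02 ]
rot units [ 0.004 -0.     0.008]
```

View pics/s1.png

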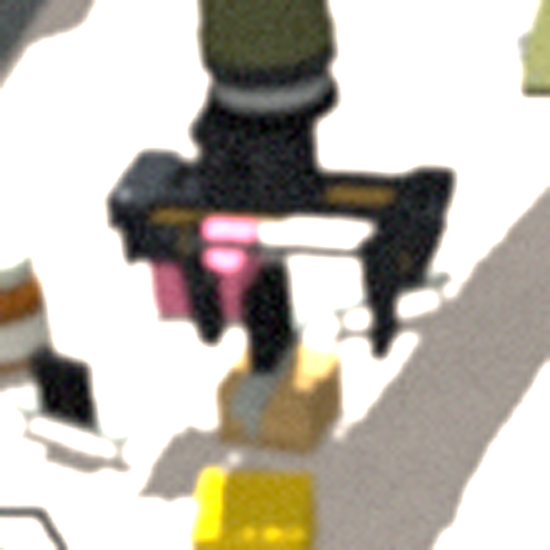

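The fingers (columns 210 and 382 in the crop) straddle the grip at 268, so the tool is about 14 mm too far toward +y. I'll correct that and close.

```bash

python3 -m pendant '{"rotation":[[0.004,0,0.008],[0,0,0],[0,0,0],[0,0,0],[0,0,0]],"linear":[[-0.03,-0.28,0.02],[0,0,0],[0,0,0],[0,0,0],[0,0,0]],"hand":[88,88,88,60,45]}'
python3 -m pendant '{"rotation":[[0,0,0],[0,0,0],[0,0,0],[0,0,0],[0,0,0]],"linear":[[0,0,0],[0,0,0],[0,0,0],[0,0,0],[0,0,0]],"hand":[35,28,22,16,8]}'
python3 -m pendant '{"rotation":[[0,0,0],[0,0,0],[0,0,0],[0,0,0],[0,0,0]],"linear":[[0,0,0],[0,0,0],[0,0,0],[0,0,0],[0,0,0]],"hand":[0,0,0,0,0]}'
python3 go.py 0.548 -0.198 0.075 174.2
```

```text
clock: 3.48
ee_pos: [0.5481, -0.1983, 0.0755]
tcp_rot: [[-0.995, 0.102, 0.001], [0.102, 0.995, 0.0], [-0.001, 0.0, -1.0]]
contact_force: [-0.2, -0.2, 0.5]
grip_width: 0.0765
grip_force: 0.0
clock: 3.9
ee_pos: [0.5479, -0.1982, 0.0751]
tcp_rot: [[-0.995, 0.102, -0.0], [0.102, 0.995, 0.0], [0.0, 0.0, -1.0]]
contact_force: [-0.4, 0.7, -0.1]
grip_width: 0.0435
grip_force: 0.0
clock: 4.32
ee_pos: [0.5479, -0.1986, 0.0751]
tcp_rot: [[-0.995, 0.102, 0.0], [0.102, 0.995, -0.0], [-0.0, -0.0, -1.0]]
contact_force: [0.1, -1.0, -0.7]
grip_width: 0.018
grip_force: 30.0
t 4.32 p [ 0.5479 -0.1986  0.0751] ang 174.15 F [ 0.1 -1.  -0.7] M [-0.1  -0.03  0.03] w 18.0 gf 30.0 j7 1.36
lin units [-0.     0.012  0.003]
rot units [-0.     0.    -0.001]
```

```bash

python3 -m pendant '{"rotation":[[0,0,0],[0,0,0],[0,0,0],[0,0,0],[0,0,0]],"linear":[[0,0,-0.3],[0,0,-0.5],[0,0,-0.5],[0,0,-0.5],[0,0,-0.5]],"hand":[0,0,0,0,0]}'
python3 -m pendant '{"rotation":[[0,0,0],[0,0,0],[0,0,0],[0,0,0],[0,0,0]],"linear":[[0.118,0.543,-0.1],[0.118,0.543,0],[0.118,0.543,0],[0.118,0.543,0],[0.118,0.543,0]],"hand":[0,0,0,0,0]}'
python3 -m pendant '{"rotation":[[0,0,0],[0,0,0],[0,0,0],[0,0,0],[0,0,0]],"linear":[[0.118,0.543,0],[0.118,0.543,0],[0.118,0.543,0],[0.118,0.543,0],[0.118,0.543,0]],"hand":[0,0,0,0,0]}'
python3 -m pendant '{"rotation":[[0,0,0],[0,0,0],[0,0,-0.05],[0,0,-0.05],[0,0,-0.05]],"linear":[[0.118,0.543,0],[0.118,0.543,0],[0,0,0],[0,0,0],[0,0,0]],"hand":[0,0,0,0,0]}'
python3 -m pendant '{"rotation":[[0,0,-0.05],[0,0,-0.05],[0,0,-0.056],[0,0,0],[0,0,0]],"linear":[[0,0,0],[0,0,0],[0,0,0],[0,0,0],[0,0,0]],"hand":[0,0,0,0,0]}'
python3 go.py 0.511 0.133 0.125 201.7
python3 - <<'E'
from m import *
from plant import arm
s=load("scene0"); S=8;x0,y0=280,155
im=cv2.resize(s["image"][y0:y0+60,x0:x0+62],None,fx=S,fy=S,interpolation=cv2.INTER_CUBIC)
for th in (60,75,90):
    m=(cv2.GaussianBlur(cv2.cvtColor(im,cv2.COLOR_BGR2GRAY),(0,0),3)<th).astype(np.uint8)
    m[330:]=0
    cs=cv2.findContours(m,cv2.RETR_EXTERNAL,cv2.CHAIN_APPROX_NONE)[0]; p=max(cs,key=cv2.contourArea).reshape(-1,2)
    W=plane(s,(p+.5)/S-.5+[x0,y0],.06)[:,:2]
    (c,r)=cv2.minEnclosingCircle((W*1000).astype(np.float32)); print(th,c,r,W.min(0),W.max(0))
c=arm.capture("scene"); np.save("pics/s2.npy",c,allow_pickle=True)
cv2.imwrite("pics/s2.png",crop(c,255,100,110,110,5.4,2))
E
```

```text
clock: 4.73
ee_pos: [0.5473, -0.1981, 0.1908]
tcp_rot: [[-0.995, 0.102, -0.001], [0.102, 0.995, 0.001], [0.001, 0.0, -1.0]]
contact_force: [0.5, 0.6, -0.8]
grip_width: 0.0181
grip_force: 30.0
clock: 5.15
ee_pos: [0.5316, -0.0591, 0.195]
tcp_rot: [[-0.995, 0.102, -0.001], [0.102, 0.995, 0.0], [0.001, 0.0, -1.0]]
contact_force: [-0.2, -0.4, -2.3]
grip_width: 0.018
grip_force: 30.0
clock: 5.57
ee_pos: [0.5161, 0.0791, 0.1949]
tcp_rot: [[-0.995, 0.102, -0.001], [0.102, 0.995, -0.0], [0.001, -0.0, -1.0]]
contact_force: [0.2, -0.2, -2.6]
grip_width: 0.0175
grip_force: 30.0
clock: 5.98
ee_pos: [0.5099, 0.1338, 0.1948]
tcp_rot: [[-0.99, -0.139, -0.001], [-0.139, 0.99, -0.0], [0.001, -0.0, -1.0]]
contact_force: [0.1, -0.5, -1.0]
grip_width: 0.0177
grip_force: 30.0
clock: 6.4
ee_pos: [0.5103, 0.1329, 0.1949]
tcp_rot: [[-0.93, -0.368, -0.001], [-0.368, 0.93, 0.0], [0.001, 0.0, -1.0]]
contact_force: [0.6, 0.2, -2.4]
grip_width: 0.0179
grip_force: 30.0
t 6.4 p [0.5103 0.1329 0.1949] ang -158.44 F [ 0.6  0.2 -2.4] M [ 0.06  0.04 -0.  ] w 17.9 gf 30.0 j7 1.2
lin units [-0.015 -0.004  1.397]
rot units [ 0.    -0.    -0.002]
60 (539.7427978515625, 128.28192138671875) 54.05997848510742 [0.53303951 0.07441986] [0.58452923 0.18234171]
75 (522.9042358398438, 127.6861801147461) 64.05937194824219 [0.46000358 0.07257758] [0.58608652 0.18469444]
90 (522.5670776367188, 127.36935424804688) 65.73536682128906 [0.45769639 0.07145939] [0.58742318 0.18614359]
```

View pics/s2.png

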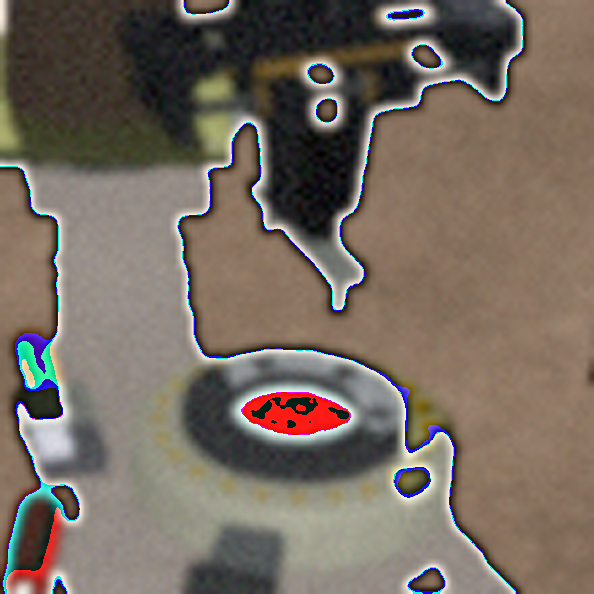

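The scene crop shows the held spanner's near pin at (340,300), above the ring. I'll lower to just above the ring and compare pin and hole directly.

```bash

python3 -m pendant '{"rotation":[[0,0,-0.002],[0,0,0],[0,0,0],[0,0,0],[0,0,0]],"linear":[[0,-0.05,0.4],[0,0,0.5],[0,0,0.44],[0,0,0],[0,0,0]],"hand":[0,0,0,0,0]}'
python3 go.py 0.511 0.130 0.125 201.7
python3 - <<'E'
from m import *
from plant import arm
c=arm.capture("scene"); np.save("pics/s3.npy",c,allow_pickle=True)
x0,y0,S=270,150,8
im=crop(c,x0,y0,76,60,S,2.0).copy(); im=np.clip(cv2.resize(c["image"][y0:y0+60,x0:x0+76],None,fx=S,fy=S,interpolation=cv2.INTER_CUBIC).astype(float)*1.9,0,255).astype(np.uint8)
st=arm.read_state(); p=st["ee_pos"]; X=st["tcp_rot"][:,0]
q=lambda P:((proj(c,P)-[x0,y0]+.5)*S-.5)
for k in(-1,1):
    for z in (.010,.055):
        u=q(p+k*.045*X-[0,0,z])[0]; print("pin",k,z,u.round(1)); cv2.drawMarker(im,tuple(int(v) for v in u),(0,0,255),0,10,1)
for i in range(6):
    a=np.radians(21.7+60*i); u=q([.5106+.045*np.cos(a),.1328+.045*np.sin(a),.06])[0]; cv2.drawMarker(im,tuple(int(v) for v in u),(0,255,0),0,10,1)
cv2.imwrite("pics/s3.png",im)
E
```

```text
clock: 6.87
ee_pos: [0.5108, 0.1306, 0.1276]
tcp_rot: [[-0.928, -0.372, -0.002], [-0.372, 0.928, -0.001], [0.002, -0.0, -1.0]]
contact_force: [1.1, -0.0, -1.1]
grip_width: 0.0178
grip_force: 30.0
t 6.87 p [0.5108 0.1306 0.1276] ang -158.15 F [ 1.1 -0.  -1.1] M [ 0.07 -0.07  0.06] w 17.8 gf 30.0 j7 1.14
lin units [ 0.001 -0.012  0.052]
rot units [-0.    -0.002  0.002]
pin -1 0.01 [382.5 120. ]
pin -1 0.055 [373.8 231. ]
pin 1 0.01 [280.5   0.5]
pin 1 0.055 [274.1 107.7]
```

View pics/s3.png

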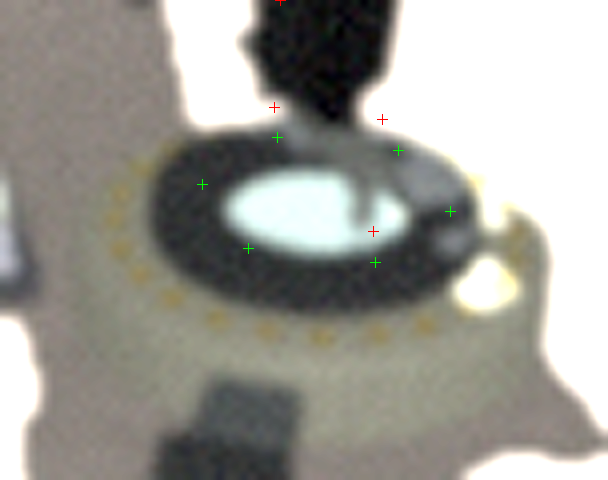

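The near pin tip shows at (363,222) against a predicted (374,231), so the spanner probably sits a few mm off along the grip. I'll use the hole pair at 81.7° instead. The bar then lies across the scene camera's view, so both pins and the offset can be measured.

```bash

python3 -m pendant '{"rotation":[[0,0,0],[0,0,-0.06],[0,0,-0.065],[0,0,-0.065],[0,0,-0.065]],"linear":[[0,0,-0.4],[0,0,-0.1],[0,0,0],[0,0,0],[0,0,0]],"hand":[0,0,0,0,0]}'
python3 -m pendant '{"rotation":[[0,0,-0.065],[0,0,-0.065],[0,0,-0.065],[0,0,-0.065],[0,0,-0.065]],"linear":[[0,0,0],[0,0,0],[0,0,0],[0,0,0],[0,0,0]],"hand":[0,0,0,0,0]}'
python3 -m pendant '{"rotation":[[0,0,-0.065],[0,0,-0.02],[0,0,0],[0,0,0],[0,0,0]],"linear":[[0,0,0],[0,0,0],[0,0,0],[0,0,0],[0,0,0]],"hand":[0,0,0,0,0]}'
python3 go.py 0.511 0.1305 0.125 261.7
python3 - <<'E'
from m import *
from plant import arm
c=arm.capture("scene"); np.save("pics/s4.npy",c,allow_pickle=True)
x0,y0,S=265,135,8
im=np.clip(cv2.resize(c["image"][y0:y0+75,x0:x0+85],None,fx=S,fy=S,interpolation=cv2.INTER_CUBIC).astype(float)*2.2,0,255).astype(np.uint8)
st=arm.read_state(); p=st["ee_pos"]; X=st["tcp_rot"][:,0]
q=lambda P:((proj(c,P)-[x0,y0]+.5)*S-.5)
for k in(-1,1):
    for z in (.035,.055):
        u=q(p+k*.045*X-[0,0,z])[0]; print("pin",k,z,u.round(1)); cv2.drawMarker(im,tuple(int(v) for v in u),(0,0,255),0,10,1)
for i in range(6):
    a=np.radians(21.7+60*i); u=q([.5106+.045*np.cos(a),.1328+.045*np.sin(a),.06])[0]; cv2.drawMarker(im,tuple(int(v) for v in u),(0,255,0),0,10,1)
cv2.imwrite("pics/s4.png",im)
E
```

```text
clock: 7.33
ee_pos: [0.5126, 0.1309, 0.1552]
tcp_rot: [[-0.706, -0.708, 0.004], [-0.708, 0.706, 0.001], [-0.003, -0.002, -1.0]]
contact_force: [0.6, 0.0, -1.6]
grip_width: 0.0178
grip_force: 30.0
clock: 7.75
ee_pos: [0.5125, 0.1307, 0.155]
tcp_rot: [[-0.271, -0.963, 0.003], [-0.963, 0.271, 0.0], [-0.001, -0.003, -1.0]]
contact_force: [-0.2, 0.2, -2.8]
grip_width: 0.0179
grip_force: 30.0
clock: 8.17
ee_pos: [0.5118, 0.1307, 0.1537]
tcp_rot: [[-0.146, -0.989, 0.001], [-0.989, 0.146, -0.0], [-0.0, -0.001, -1.0]]
contact_force: [0.5, -0.3, -1.9]
grip_width: 0.0179
grip_force: 30.0
t 8.17 p [0.5118 0.1307 0.1537] ang -98.39 F [ 0.5 -0.3 -1.9] M [0.06 0.09 0.01] w 17.9 gf 30.0 j7 1.93
lin units [0.006 0.016 0.573]
rot units [-0.001  0.    -0.001]
pin -1 0.035 [497.4 191.8]
pin -1 0.055 [492.9 241. ]
pin 1 0.035 [242.8 165.8]
pin 1 0.055 [240.5 214.6]
```

View pics/s4.png

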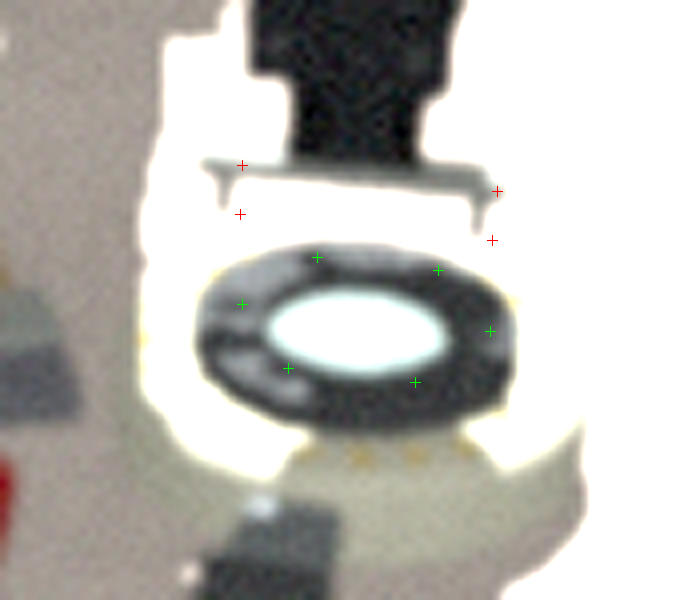

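Pins are at (224,205) and (478,232), midpoint 351. The ring spans columns 196–516, midpoint 356, against a hole-centre prediction of 365. The spanner therefore sits about 3 mm along tool x in the hand, and the TCP y should be about 0.135. Next is a check of the ring's x.

```bash
python3 - <<'E'
from m import *
c=load("s4"); x0,y0,S=265,135,8
q=lambda P:((proj(c,P)-[x0,y0]+.5)*S-.5)
th=np.linspace(0,2*np.pi,361)
C=lambda r,z:q(np.c_[.5106+r*np.cos(th),.1328+r*np.sin(th),0*th+z])
for r,z in((.06,.06),(.06,.048),(.034,.06),(.034,.048),(.032,.05),(.088,.048),(.088,.0)):
    P=C(r,z); print(r,z,P.min(0).round(),P.max(0).round())
t=load("top0")
# lamp body in the first scene/top picture: bright disc r=88, z=.048 in top
g=cv2.cvtColor(t["image"],cv2.COLOR_BGR2GRAY).astype(np.float32)
# radial gradients about estimated centre for ring outer and ring inner edges, top view
for r0,r1,sg in((.050,.072,1),(.026,.040,-1)):
    pts=[]
    for a in np.radians(np.arange(0,360,3)):
        rr=np.linspace(r0,r1,80); uv=proj(t,np.c_[.5106+rr*np.cos(a),.1328+rr*np.sin(a),0*rr+.06]).astype(np.float32)
        v=cv2.remap(g,uv[:,:1],uv[:,1:],cv2.INTER_CUBIC).ravel(); d=sg*np.gradient(v); w=np.clip(d,0,None)**2
        R=(rr*w).sum()/w.sum(); pts.append([R*np.cos(a),R*np.sin(a),R])
    p=np.array(pts); k=np.linalg.lstsq(np.c_[p[:,:2],np.ones(len(p))],-(p[:,:2]**2).sum(1),rcond=None)[0]
    print("top fit",[.5106-k[0]/2,.1328-k[1]/2],np.sqrt((k[:2]**2).sum()/4-k[2]))
E
```

```text
0.06 0.06 [199. 234.] [533. 409.]
0.06 0.048 [198. 262.] [530. 438.]
0.034 0.06 [271. 270.] [460. 369.]
0.034 0.048 [270. 298.] [458. 397.]
0.032 0.05 [275. 296.] [452. 390.]
0.088 0.048 [121. 224.] [608. 483.]
0.088 0.0 [119. 330.] [596. 596.]
top fit [np.float64(0.5103961331365585), np.float64(0.13282233556151007)] 0.060349274177178856
top fit [np.float64(0.5110602062368613), np.float64(0.1330481985500891)] 0.03293338476698509
```

```bash

python3 -m pendant '{"rotation":[[0,0,0],[0,0,0],[0,0,0],[0,0,0],[0,0,0]],"linear":[[-0.085,0.01,0.2],[0,0,0.3],[0,0,0.2],[0,0,0],[0,0,0]],"hand":[0,0,0,0,0]}'
python3 go.py 0.512 0.135 0.115 261.7
python3 -m pendant '{"rotation":[[0,0,0],[0,0,0],[0,0,0],[0,0,0],[0,0,0]],"linear":[[0,0,0.03],[0,0,0.03],[0,0,0.02],[0,0,0],[0,0,0]],"hand":[0,0,0,0,0]}'
python3 go.py 0.512 0.135 0.115 261.7
```

```text
clock: 8.63
ee_pos: [0.5111, 0.135, 0.1174]
tcp_rot: [[-0.143, -0.99, -0.002], [-0.99, 0.143, -0.001], [0.001, 0.002, -1.0]]
contact_force: [0.7, 0.1, -2.6]
grip_width: 0.0178
grip_force: 30.0
t 8.63 p [0.5111 0.135  0.1174] ang -98.25 F [ 0.7  0.1 -2.6] M [ 0.08  0.06 -0.01] w 17.8 gf 30.0 j7 1.87
lin units [-0.004 -0.018  0.047]
rot units [ 0.001 -0.001  0.001]
clock: 9.05
ee_pos: [0.5118, 0.1349, 0.1143]
tcp_rot: [[-0.144, -0.99, 0.0], [-0.99, 0.144, 0.0], [-0.0, -0.0, -1.0]]
contact_force: [-0.5, -0.2, -2.2]
grip_width: 0.0176
grip_force: 30.0
t 9.05 p [0.5118 0.1349 0.1143] ang -98.28 F [-0.5 -0.2 -2.2] M [ 0.08  0.1  -0.04] w 17.6 gf 30.0 j7 1.86
lin units [-0.002 -0.005 -0.014]
rot units [-0.  0.  0.]
```

No contact yet. I'll keep going down in 1 mm steps.

```bash

python3 -m pendant '{"rotation":[[0,0,0],[0,0,0]],"linear":[[0,0,0.02],[0,0,0]],"hand":[0,0]}' | grep -E "pos|contact"
python3 -m pendant '{"rotation":[[0,0,0],[0,0,0]],"linear":[[0,0,0.02],[0,0,0]],"hand":[0,0]}' | grep -E "pos|contact"
python3 -m pendant '{"rotation":[[0,0,0],[0,0,0]],"linear":[[0,0,0.02],[0,0,0]],"hand":[0,0]}' | grep -E "pos|contact"
python3 go.py 0.512 0.135 0.115 261.7
```

```text
ee_pos: [0.5117, 0.1349, 0.1131]
contact_force: [-0.0, 0.8, -1.6]
ee_pos: [0.5116, 0.135, 0.112]
contact_force: [0.6, -0.1, -1.9]
ee_pos: [0.5115, 0.1349, 0.111]
contact_force: [0.4, 0.2, -2.4]
t 9.55 p [0.5115 0.1349 0.111 ] ang -98.26 F [ 0.4  0.2 -2.4] M [0.11 0.15 0.03] w 18.1 gf 30.0 j7 1.86
lin units [-0.003 -0.01  -0.081]
rot units [ 0. -0.  0.]
```

```bash

python3 -m pendant '{"rotation":[[0,0,0],[0,0,0]],"linear":[[0,0,0.03],[0,0,0]],"hand":[0,0]}' | grep -E "pos|contact"
python3 -m pendant '{"rotation":[[0,0,0],[0,0,0]],"linear":[[0,0,0.03],[0,0,0]],"hand":[0,0]}' | grep -E "pos|contact"
python3 -m pendant '{"rotation":[[0,0,0],[0,0,0]],"linear":[[0,0,0.03],[0,0,0]],"hand":[0,0]}' | grep -E "pos|contact"
python3 go.py 0.512 0.135 0.115 261.7
python3 - <<'E'
from m import *
from plant import arm
c=arm.capture("scene"); np.save("pics/s5.npy",c,allow_pickle=True)
x0,y0,S=265,135,8
im=np.clip(cv2.resize(c["image"][y0:y0+75,x0:x0+85],None,fx=S,fy=S,interpolation=cv2.INTER_CUBIC).astype(float)*2.2,0,255).astype(np.uint8)
cv2.imwrite("pics/s5.png",im)
E
```

```text
ee_pos: [0.5115, 0.1349, 0.1094]
contact_force: [-0.5, 0.5, -1.7]
ee_pos: [0.5115, 0.1349, 0.1079]
contact_force: [-0.9, 0.8, -2.6]
ee_pos: [0.5115, 0.135, 0.1064]
contact_force: [-0.6, 0.3, -1.7]
t 10.05 p [0.5115 0.135  0.1064] ang -98.26 F [-0.6  0.3 -1.7] M [ 0.19  0.26 -0.02] w 17.6 gf 30.0 j7 1.85
lin units [-0.002 -0.01  -0.172]
rot units [ 0. -0.  0.]
```

View pics/s5.png

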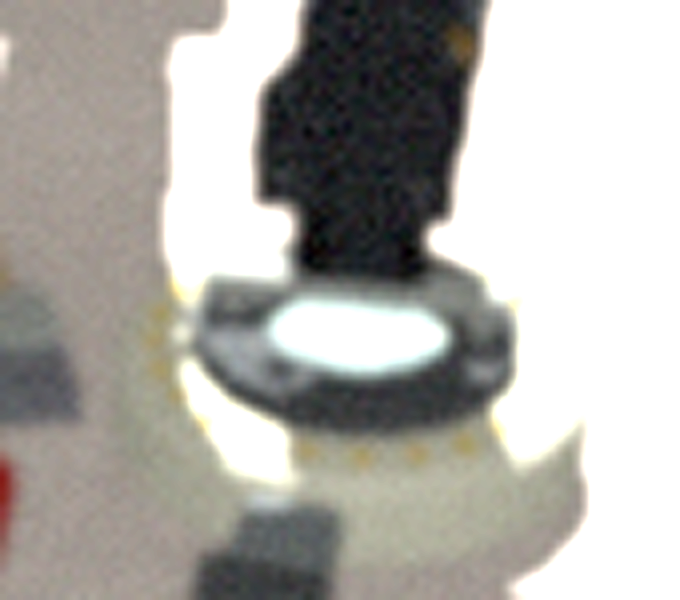

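The TCP is 8.6 mm below where the pins would first touch the ring face, with no vertical force, so both pins are in their holes. Now I'll turn clockwise, which is +z in the tool frame.

```bash

python3 -m pendant '{"rotation":[[0,0,0],[0,0,0.03],[0,0,0.03],[0,0,0.03],[0,0,0]],"linear":[[0,0,0],[0,-0.003,0],[0,-0.003,0],[0,-0.003,0],[0,0,0]],"hand":[0,0,0,0,0]}' | grep -E "pos|contact"
python3 go.py 0.5117 0.1348 0.1064 215.7
python3 -m pendant '{"rotation":[[0,0,0.03],[0,0,0.03],[0,0,0.03],[0,0,0.03],[0,0,0]],"linear":[[0,-0.003,0],[0,-0.003,0],[0,-0.003,0],[0,-0.003,0],[0,0,0]],"hand":[0,0,0,0,0]}' | grep -E "pos|contact"
python3 go.py 0.5136 0.1337 0.1064 215.7
```

```text
ee_pos: [0.51, 0.1354, 0.1064]
contact_force: [-4.9, 1.5, 0.3]
t 10.52 p [0.51   0.1354 0.1064] ang -106.3 F [-4.9  1.5  0.3] M [0.46 1.38 0.23] w 17.7 gf 30.0 j7 1.74
lin units [ 0.002 -0.037 -0.   ]
rot units [ 0.002 -0.001  0.422]
ee_pos: [0.5106, 0.1352, 0.1064]
contact_force: [-5.7, 0.8, 0.3]
t 10.93 p [0.5106 0.1352 0.1064] ang -117.08 F [-5.7  0.8  0.3] M [0.46 1.31 0.21] w 17.7 gf 30.0 j7 1.6
lin units [-0.    -0.067  0.001]
rot units [ 0.001 -0.001  0.302]
```

```bash

python3 -m pendant '{"rotation":[[0,0,0.03],[0,0,0.03],[0,0,0.03],[0,0,0.03],[0,0,0]],"linear":[[0,0,0],[0,0,0],[0,0,0],[0,0,0],[0,0,0]],"hand":[0,0,0,0,0]}' | grep -E "pos|contact"
python3 go.py 0.5117 0.1348 0.1064 215.7
python3 -m pendant '{"rotation":[[0,0,0.03],[0,0,0.03],[0,0,0.03],[0,0,0],[0,0,0]],"linear":[[0,0,0],[0,0,0],[0,0,0],[0,0,0],[0,0,0]],"hand":[0,0,0,0,0]}' | grep -E "pos|contact"
python3 go.py 0.5136 0.1337 0.1064 215.7
```

```text
ee_pos: [0.5111, 0.1349, 0.1064]
contact_force: [-5.6, 1.2, -0.5]
t 11.35 p [0.5111 0.1349 0.1064] ang -127.87 F [-5.6  1.2 -0.5] M [0.34 1.28 0.22] w 17.5 gf 30.0 j7 1.47
lin units [-0.006 -0.011  0.001]
rot units [ 0.001 -0.001  0.183]
ee_pos: [0.5116, 0.1348, 0.1065]
contact_force: [-4.4, 0.8, -2.5]
t 11.77 p [0.5116 0.1348 0.1065] ang -135.89 F [-4.4  0.8 -2.5] M [0.32 1.24 0.15] w 17.9 gf 30.0 j7 1.37
lin units [-0.013 -0.043  0.001]
rot units [ 0.001 -0.001  0.093]
```

```bash

python3 -m pendant '{"rotation":[[0,0,0.03],[0,0,0.03],[0,0,0]],"linear":[[0,0,0],[0,0,0],[0,0,0]],"hand":[0,0,0]}' | grep -E "contact"
python3 go.py
python3 -m pendant '{"rotation":[[0,0,0.02],[0,0,0.02],[0,0,0]],"linear":[[0,0,0],[0,0,0],[0,0,0]],"hand":[0,0,0]}' | grep -E "contact"
python3 go.py
```

```text
contact_force: [-3.8, 1.6, -2.2]
t 12.02 p [0.5119 0.1346 0.1064] ang -141.39 F [-3.8  1.6 -2.2] M [0.3  1.17 0.19] w 18.2 gf 30.0 j7 1.3
contact_force: [-3.7, 0.9, -2.8]
t 12.27 p [0.5121 0.1345 0.1065] ang -145.09 F [-3.7  0.9 -2.8] M [0.25 1.21 0.26] w 17.8 gf 30.0 j7 1.26
```

```bash

python3 -m pendant '{"rotation":[[0,0,0.015],[0,0,0.015],[0,0,0]],"linear":[[0,0,0],[0,0,0],[0,0,0]],"hand":[0,0,0]}' | grep -E "contact"
python3 go.py
python3 -m pendant '{"rotation":[[0,0,0.015],[0,0,0.015],[0,0,0]],"linear":[[0,0,0],[0,0,0],[0,0,0]],"hand":[0,0,0]}' | grep -E "contact"
python3 go.py
```

```text
contact_force: [-4.9, -0.3, -2.3]
t 12.52 p [0.5123 0.1344 0.1065] ang -147.73 F [-4.9 -0.3 -2.3] M [0.13 1.26 0.67] w 17.9 gf 30.4 j7 1.23
contact_force: [-6.0, 0.0, -2.9]
t 12.77 p [0.5125 0.1346 0.1065] ang -150.44 F [-6.   0.  -2.9] M [0.06 1.15 0.84] w 18.3 gf 31.5 j7 1.2
```

Mz jumped from 0.26 to 0.84 N m, which means the locked stop. I'll push slightly more, ease the torque off within the hole play, and lift out.

```bash

python3 -m pendant '{"rotation":[[0,0,0.015],[0,0,0],[0,0,0]],"linear":[[0,0,0],[0,0,0],[0,0,0]],"hand":[0,0,0]}' | grep -E "contact"
python3 go.py
python3 -m pendant '{"rotation":[[0,0,-0.02],[0,0,-0.02],[0,0,0],[0,0,0]],"linear":[[0,0,0],[0,0.02,0],[0,0,0],[0,0,0]],"hand":[0,0,0,0]}' | grep -E "contact"
python3 go.py
```

```text
contact_force: [-4.8, 0.2, -3.1]
t 13.02 p [0.5126 0.1347 0.1066] ang -151.78 F [-4.8  0.2 -3.1] M [0.14 1.03 0.91] w 18.6 gf 32.1 j7 1.18
contact_force: [-0.9, -0.6, -2.6]
t 13.35 p [0.5136 0.1357 0.107 ] ang -148.32 F [-0.9 -0.6 -2.6] M [-0.01  0.3   0.13] w 17.7 gf 29.5 j7 1.22
```

```bash

python3 -m pendant '{"rotation":[[0,0,-0.01],[0,0,0],[0,0,0],[0,0,0],[0,0,0]],"linear":[[0,0,0],[0,0,-0.06],[0,0,-0.1],[0,0,-0.15],[0,0,-0.2]],"hand":[0,0,0,0,0]}' | grep -E "pos|contact"
python3 -m pendant '{"rotation":[[0,0,0],[0,0,0],[0,0,0],[0,0,0],[0,0,0]],"linear":[[0,0,-0.3],[0,0,-0.4],[0,0,-0.4],[0,0,-0.2],[0,0,0]],"hand":[0,0,0,0,0]}' | grep -E "pos|contact"
python3 go.py 0.546 -0.1986 0.195 -5.8; python3 go.py 0.546 -0.1986 0.195 174.2
```

```text
ee_pos: [0.5124, 0.1356, 0.1328]
contact_force: [-0.8, -0.6, -1.9]
ee_pos: [0.5137, 0.1361, 0.1999]
contact_force: [-0.6, 0.2, -2.7]
t 14.18 p [0.5137 0.1361 0.1999] ang -147.35 F [-0.6  0.2 -2.7] M [ 0.09 -0.02  0.02] w 18.0 gf 29.4 j7 1.33
lin units [ 3.068 -5.985  0.088]
rot units [-5.000e-03  1.000e-03 -1.573e+00]
t 14.18 p [0.5137 0.1361 0.1999] ang -147.35 F [-0.6  0.2 -2.7] M [ 0.09 -0.02  0.02] w 18.0 gf 29.4 j7 1.33
lin units [ 3.068 -5.985  0.088]
rot units [0.001 0.004 0.427]
```

```bash

python3 -m pendant '{"rotation":[[0,0,0],[0,0,0],[0,0,0],[0,0,0],[0,0,0]],"linear":[[0.2525,-0.5,0],[0.2525,-0.5,0],[0.2525,-0.5,0],[0.2525,-0.5,0],[0.2525,-0.5,0]],"hand":[0,0,0,0,0]}' | grep -E "pos|contact"
python3 -m pendant '{"rotation":[[0,0,0],[0,0,0],[0,0,0],[0,0,0],[0,0,0]],"linear":[[0.2525,-0.5,0],[0.2525,-0.5,0],[0.2525,-0.5,0],[0.2525,-0.5,0],[0.2525,-0.5,0]],"hand":[0,0,0,0,0]}' | grep -E "pos|contact"
python3 -m pendant '{"rotation":[[0,0,0],[0,0,0],[0,0,0.0474],[0,0,0.0474],[0,0,0.0474]],"linear":[[0.2525,-0.5,0],[0.2525,-0.5,0],[0,0,0],[0,0,0],[0,0,0]],"hand":[0,0,0,0,0]}' | grep -E "pos|contact"
python3 -m pendant '{"rotation":[[0,0,0.0474],[0,0,0.0474],[0,0,0.0474],[0,0,0.0474],[0,0,0.0474]],"linear":[[0,0,0],[0,0,0],[0,0,0],[0,0,0],[0,0,0]],"hand":[0,0,0,0,0]}' | grep -E "pos|contact"
python3 -m pendant '{"rotation":[[0,0,0.0474],[0,0,0],[0,0,0]],"linear":[[0,0,0],[0,0,0],[0,0,0]],"hand":[0,0,0]}' | grep -E "pos|contact"
python3 go.py 0.5479 -0.1986 0.075 174.2
python3 - <<'E'
from m import *
from plant import arm
c=arm.capture("top"); np.save("pics/t6.npy",c,allow_pickle=True); print(ring(c))
s=arm.capture("scene")
big=lambda im,S:np.clip(cv2.resize(im,None,fx=S,fy=S,interpolation=cv2.INTER_CUBIC).astype(float)*2.2,0,255).astype(np.uint8)
a=big(c["image"][180:250,185:260],5); b=big(s["image"][120:210,150:232],5)
o=np.zeros((450,375+410,3),np.uint8); o[:350,:375]=a; o[:450,375:]=b; cv2.imwrite("pics/t6.png",o)
E
```

```text
ee_pos: [0.526, -0.0052, 0.1964]
contact_force: [0.5, 0.2, -1.4]
ee_pos: [0.5403, -0.1446, 0.1962]
contact_force: [1.1, 0.4, -2.3]
ee_pos: [0.5459, -0.1996, 0.1959]
contact_force: [-0.0, 0.7, -2.7]
ee_pos: [0.546, -0.1987, 0.1961]
contact_force: [0.5, -0.4, -1.8]
ee_pos: [0.5462, -0.1986, 0.1964]
contact_force: [0.1, -0.1, -2.1]
t 16.1 p [ 0.5462 -0.1986  0.1964] ang 174.42 F [ 0.1 -0.1 -2.1] M [ 0.04 -0.05  0.01] w 18.2 gf 29.4 j7 1.43
lin units [-0.036  0.004  2.429]
rot units [-0.    -0.001  0.002]
(array([0.51064887, 0.13275552]), np.float64(0.05738323837686846), np.float64(-23.08183284530696), array([-22.46957649, -22.15761464, -23.30101706, -22.93575985,
       -23.62007144, -21.67376467]))
```

View pics/t6.png

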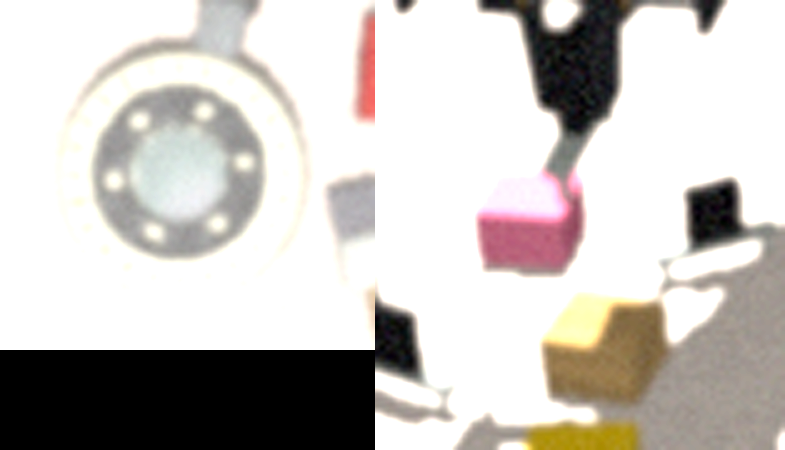

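Ring turned 44.8° (0.782 rad) from its start, which matches the locked stop. The picture shows the spanner upright above the wooden block. I'll lower it and release.

```bash

python3 -m pendant '{"rotation":[[0,0,0],[0,0,0],[0,0,0],[0,0,0],[0,0,0]],"linear":[[-0.03,0,0.45],[0,0,0.5],[0,0,0.5],[0,0,0.5],[0,0,0.3]],"hand":[0,0,0,0,0]}' | grep -E "pos|contact"
python3 -m pendant '{"rotation":[[0,0,0],[0,0,0],[0,0,0],[0,0,0],[0,0,0]],"linear":[[0,0,0.1],[0,0,0.04],[0,0,0],[0,0,0],[0,0,0]],"hand":[0,0,0,0,0]}' | grep -E "pos|contact"
python3 go.py 0.5479 -0.1986 0.075 174.2
```

```text
ee_pos: [0.5469, -0.1987, 0.0821]
contact_force: [-0.2, 0.6, -2.2]
ee_pos: [0.549, -0.1992, 0.0788]
contact_force: [-0.1, -0.4, -1.8]
t 17.03 p [ 0.549  -0.1992  0.0788] ang 174.3 F [-0.1 -0.4 -1.8] M [ 0.04 -0.03 -0.01] w 17.8 gf 29.4 j7 1.35
lin units [0.023 0.009 0.076]
rot units [-0.     0.001  0.001]
```

```bash

python3 -m pendant '{"rotation":[[0,0,0],[0,0,0],[0,0,0]],"linear":[[0.02,0,0.04],[0,0,0.03],[0,0,0]],"hand":[0,0,0]}' | grep -E "pos|contact"
python3 -m pendant '{"rotation":[[0,0,0],[0,0,0]],"linear":[[0,0,0.015],[0,0,0]],"hand":[0,0]}' | grep -E "pos|contact"
python3 go.py 0.5479 -0.1986 0.075 174.2
```

```text
ee_pos: [0.5474, -0.199, 0.0751]
contact_force: [-1.1, 0.2, 4.2]
ee_pos: [0.5474, -0.199, 0.0751]
contact_force: [-3.2, 0.2, 10.9]
t 17.45 p [ 0.5474 -0.199   0.0751] ang 174.29 F [-3.2  0.2 10.9] M [0.23 0.5  0.01] w 18.0 gf 29.5 j7 1.35
lin units [-0.01   0.01   0.002]
rot units [-0.001  0.001  0.001]
```

```bash

python3 -m pendant '{"rotation":[[0,0,0],[0,0,0],[0,0,0],[0,0,0],[0,0,0]],"linear":[[0,0,-0.015],[0,0,0],[0,0,0],[0,0,0],[0,0,0]],"hand":[0,20,25,35,50]}' | grep -E "pos|contact|width"
python3 -m pendant '{"rotation":[[0,0,0],[0,0,0],[0,0,0],[0,0,0],[0,0,0]],"linear":[[0,0,0],[0,0,0],[0,0,0],[0,0,0],[0,0,0]],"hand":[60,60,60,60,60]}' | grep -E "pos|contact|width"
python3 -m pendant '{"rotation":[[0,0,0],[0,0,0],[0,0,0],[0,0,0],[0,0,0]],"linear":[[0,0,-0.2],[0,0,-0.4],[0,0,-0.5],[0,0,-0.5],[0,0,-0.4]],"hand":[60,60,60,60,60]}' | grep -E "pos|contact|width"
python3 -m pendant '{"rotation":[[0,0,0],[0,0,0],[0,0,0],[0,0,0],[0,0,0]],"linear":[[0,0,-0.5],[0,0,0],[0,0,0],[0,0,0],[0,0,0]],"hand":[60,60,60,60,60]}' | grep -E "pos|contact|width"
python3 - <<'E'
from m import *
from plant import arm
s=arm.capture("scene")
big=lambda im,S:np.clip(cv2.resize(im,None,fx=S,fy=S,interpolation=cv2.INTER_CUBIC).astype(float)*2.2,0,255).astype(np.uint8)
cv2.imwrite("pics/s7.png",big(s["image"][120:220,130:330],4))
E
```

```text
ee_pos: [0.5472, -0.1988, 0.074]
contact_force: [0.5, 0.1, -0.3]
grip_width: 0.0364
ee_pos: [0.5471, -0.1988, 0.0741]
contact_force: [0.4, -0.1, -0.4]
grip_width: 0.0598
ee_pos: [0.5475, -0.1989, 0.1765]
contact_force: [-0.1, -0.5, -0.2]
grip_width: 0.0601
ee_pos: [0.5463, -0.1987, 0.1982]
contact_force: [-0.6, -1.2, -0.7]
grip_width: 0.0601
```

View pics/s7.png

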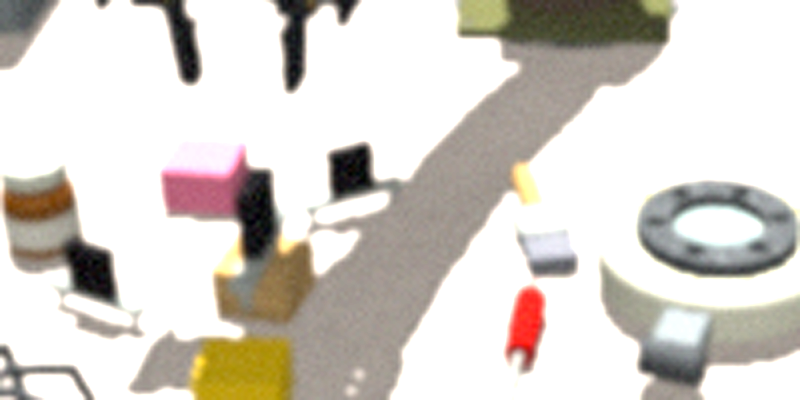

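The spanner sits upright on the wooden block at (257,230), the fingers are clear above it, and the bystanders are unmoved.

```bash
python3 -c "
from plant import arm
print(arm.sign_off())"
```

```text
the job is handed in; nothing more can be done
None
```

I handed the job in after about 20 s of robot time: the top camera put the ring 0.78 rad clockwise of its starting point, matching the locked stop, and the spanner is back upright and released on its wooden block with no bystander visibly moved; sign-off returned no verdict.

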